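# Test a trailer shoe for rock on the levelling plate

## Robot

A 7-joint arm with a two-finger parallel gripper is mounted at the origin on the work surface. World frame = base frame: x ahead of the robot, y to its left, z up, the work surface at z = 0. Lengths are in m, angles in rad, forces in N, time in s.
With the tool pointing down it reaches from about 0.425 to 0.925 m from the base axis. Payload 6.8 kg.
Tool frame: the origin (TCP) lies on the mounting face of the last link; the fingertips stand 173 mm ahead of it and the grasp point (between the pads) lies 155 mm ahead of it; z points along the fingers, y is the line along which they close (so a half turn about z gives the same grasp; the last joint's range is limited). The gripper opens to 85 mm and grips with 20 to 120 N. Pads are 22 mm wide; open, the fingers measure 114 mm over their backs; the gripper's body (76 mm by 85 mm) begins 54 mm behind the grasp point. The pads swing forward as they close: fully open they stand 13 mm farther back than shut.
Start: joints at [-1.325, 0.477, 0.022, 1.555, -0.011, 1.109, -0.083], TCP at [0.234, 0.633, 0.405] pointing down, gripper open.
Joint ranges: [-2.96, 2.96], [-0.34, 2.1], [-1.41, 1.46], [0.24, 2.44], [-1.37, 4.51], [0.17, 1.92], [-2.96, 2.96]. Speed limits (rad/s): [2.39, 2.39, 3.14, 3.14, 3.14, 3.14, 3.14].

## Interface

Orientations are given as a unit quaternion [w, x, y, z].
In Python, from station import bot gives the robot as it stands. The module is installed in compiled form; this text tells all that it offers.
- The arm moves only by the shell command python3 -m pendant 'ROWS' [FORCE]. ROWS is JSON, a list of rows, each a list of 5 numbers: the finger opening in m, from 0 to 0.0854, then the shift along the tool's x, y, z in m, then the turn about the tool's z in degrees. In form: [[jaw, x, y, z, yaw], ...]. A call has 1 to 12 rows; each row shifts and turns the commanded pose from where the row before left it, along the tool's axes as they then stand; what a row does not reach is not made up. A row lasts 1/12 s, in which the tool goes at most 41.7 mm and 7.16 degrees, less where a joint would pass 70% of its speed; a pose out of reach is approached as far as the arm can. A call with a gripper value outside its range is refused whole. The fingers move at their own pace and stop on an object; FORCE is the grip in N (left out, the last holds). Time passes only in rows, so rows that do not move let the fingers close. It gives the time, the measured TCP pose, the force, the opening and the grip force at its end, in the units of the state.
- bot.get_obs(): the state, without advancing time (a new reading comes with each control period).
- bot.read_camera(name): name is "side" or "top"; returns (picture, depth): 420x560x3 uint8, blue, green, red; 420x560 float32, m along the optical axis (not along the pixel's ray), 0 where there is no reading.
- bot.camera_model(name): a dict with "intrinsics" (3x3 intrinsics, pixels), "R" (3x3) and "t" (3): a world point X has camera coordinates R X + t. Camera axes: x right, y down, z forward; pixel columns grow to the right and rows downward; lengths in m; the calibration is good to about 2 mm. A picture is of the moment at which its call begins. camera_model takes no time and is no camera call.
- bot.hand_in(): hands the job in; it is judged then, once.
Trained networks look in the newest picture that a camera, given by its name, has taken for a name from the list of things; names that differ only in an ending like _2 or _b are one class to them, and where a whole thing is asked for, a point or a joint stands for the part that bears it (a point fixed in the world has none). Each returns a list of dicts, best first, with "score" (0 to 1); they miss things now and then, are a little off and sometimes report something else, mostly with a low value. They report only what shows in the picture. A call takes as long as a camera call. They do not tell look-alikes from the thing itself.
- bot.boxes_of(name, camera): "at" ([column, row] in pixels, amid what is visible of it).
- bot.trace(name, camera): "mask" (420x560 bool, what is visible of it) and "at" ([column, row] in pixels, amid what is visible of it).
- bot.pinpoint(name, camera): "at" ([column, row] in pixels: a listed point, or the origin of a listed thing).
The state is a dict: "t": time; "q": joint angles; "joint_vel": joint speeds; "joint_torque": joint torques, N m; "eef_pos": TCP position; "tool_rot": TCP orientation; "contact_force": force on the tool from outside, world axes, zero at the start; "torque": the same for the moment, N m; "gripper_width": opening from 0.0 (shut) to 1.0 (fully open); "grasp_force": force on a finger pad.
Only numpy, scipy, OpenCV 4.12 (cv2) and the standard library are available. Lean on these libraries where they do the work, as an engineer would, in place of code of your own. Each camera call takes 0.05 s, during which the arm holds its last target. There are 200 camera calls.

## Task

Test the horseshoe that has a trailer (one heel longer than the other and turned outward) for rock on the steel levelling plate: with the fingertips press the trailer lightly down until it meets the plate, keep it down for about a second, then let it rock back up and draw the hand well clear. The shoe must not be slid about, tipped over or lifted; do not press its short heel, and leave the plain shoe, the brush, the pritchel and the soapstone alone.

Things in the scene. Friction and masses are not known exactly. Their poses are not given: they have to be found in the camera images.
- plate: Levelling plate: flat bare steel slab 280 x 420 x 20 mm, lying fixed on the bench with its long side along its y. Origin at the centre of its underside (bench level); z up; its top is 20 mm above the bench. Both shoes lie on it.
- shoe: Shoe with the trailer: worn steel horseshoe about 165 x 140 mm, bar 22 wide, 10 thick, no clip, 0.45 kg, loose on the plate. Origin mid-shoe at its underside; +x to the toe (heels on the -x side, trailer at -y, short heel at +y), z up. The trailer's branch is sprung slightly up, so the shoe rests on toe, other branch and short heel, and rocks when the trailer is pressed.
- trailer: Trailer: last 40 mm of the longer, turned-out heel of that shoe (rigid part of it), 22 wide, 10 thick. Origin at the centre of its flat top, +x outward to its end 20 mm away. At rest about 3.5 mm clear of the plate (origin 33.5 mm over the bench); 1 to 2 N rocks it down onto the plate (30 mm), a hard stop; let go, it rises by the shoe's weight. 3 to 15 N is plenty; touch down slowly, about 10 mm/s, or it knocks.
- short_heel: The short heel of the same shoe (the last 30 mm of its other, plain branch, rigidly part of it), straight, resting on the plate. Origin at the centre of its flat top. Not to be pressed.
- plain_shoe: The other shoe: same bar, 135 x 135 mm, both heels short and alike, with a toe clip (upturned tab 22 mm wide standing 16 mm above the bar) at the middle of its toe. Loose on the same plate. Origin on its underside in the middle; +x to the toe. Leave alone.
- brush: Brass-bristled brush with beech handle, 265 x 32 x 38 mm, lying on its back, bristles up, beside the plate. Origin on the bench under it, +x from handle to bristle end. Leave alone.
- pritchel: Pritchel: round blued steel punch 230 mm long, 16 mm thick, tapering to 6 mm, lying on the bench beside the plate. Origin on the bench under it; it lies along x, thin end to +x. Leave alone.
- soapstone: Soapstone marker: flat grey stick 125 x 13 x 6 mm, lying on the bench on the robot's side of the plate. Origin at the centre of its underside, long side along x. Leave alone.
Mind the look-alikes: they are no part of the job. Leave any pink or purple look-alike of the shoe alone.

How it is judged:
By the outcome, as a careful person would: the job done as asked, in the order asked, and still so for the second after the job is handed in, with the robot touching nothing.
It also fails if it takes over 35 s, if anything falls off the work surface, if the arm or the gripper's body presses on something with over 40 N, if the wrist force passes 120 N, or if a joint passes its speed limit or range.

## Working session

There is one attempt and no reset: what is moved stays moved. The work goes in short steps, Python scripts to look and compute and a shell command to move; the robot and the scene stay as the last step left them, time stands still between calls to the robot, and variables do not carry over. Pictures are saved under pics/ and viewed, at most 10 in all, crops included, and the job is handed in when it is done.

```bash
mkdir -p pics; cat > h.py <<'E'
import numpy as np, cv2
from station import bot
def w(cam,px,depth):
    m=bot.camera_model(cam);K=np.array(m["intrinsics"]);R=np.array(m["R"]);t=np.array(m["t"]).ravel()
    c,r=px;z=depth[int(round(r)),int(round(c))]
    return R.T@(z*np.linalg.inv(K)@[c,r,1]-t)
def onz(cam,px,h):
    m=bot.camera_model(cam);K=np.array(m["intrinsics"]);R=np.array(m["R"]);t=np.array(m["t"]).ravel()
    d=R.T@np.linalg.inv(K)@[px[0],px[1],1];o=-R.T@t
    return o+d*(h-o[2])/d[2]
E
python3 - <<'E'
from h import *
np.set_printoptions(precision=4,suppress=True)
o=bot.get_obs();print(o['t'],o['eef_pos'],o['tool_rot'],o['gripper_width'])
for cam in("top","side"):
    p,d=bot.read_camera(cam);cv2.imwrite(f"pics/{cam}1.png",p)
    for n in("trailer","short_heel","shoe","plain_shoe","plate"):
        for b in bot.pinpoint(n,cam)[:4]:
            print(cam,n,round(b["score"],2),np.round(b["at"]),w(cam,b["at"],d))
E
```

```text
0.0 [0.2337 0.6329 0.4037] [-0.0001  0.176   0.9844 -0.0009] 1.0000742016396813
top shoe 0.9 [221. 295.] [ 0.308   0.2141 -0.0002]
top shoe 0.73 [303. 203.] [0.5502 0.0039 0.016 ]
top shoe 0.72 [154. 151.] [ 0.6902  0.4119 -0.0006]
top plain_shoe 0.6 [377. 186.] [ 0.598  -0.1902  0.0249]
top plate 0.73 [341. 198.] [ 0.5668 -0.0964  0.0202]
side shoe 0.79 [308. 217.] [0.5547 0.0188 0.0179]
side shoe 0.74 [254. 126.] [0.6776 0.4137 0.0011]
side shoe 0.67 [181. 224.] [0.3003 0.2007 0.0013]
side plain_shoe 0.87 [381. 260.] [ 0.5999 -0.1886  0.0246]
side plate 0.96 [343. 248.] [ 0.5572 -0.1055  0.0182]
side plate 0.23 [309. 219.] [0.5523 0.0106 0.0215]
```

View pics/top1.png

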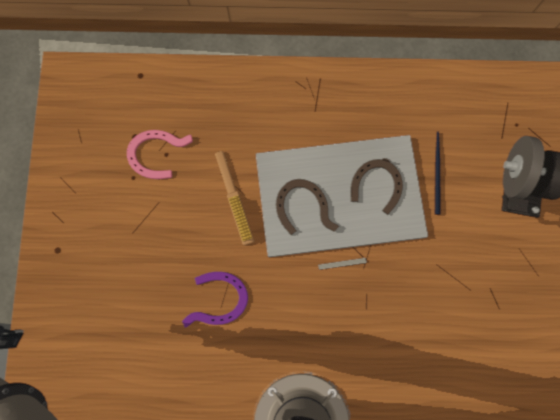

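View pics/side1.png

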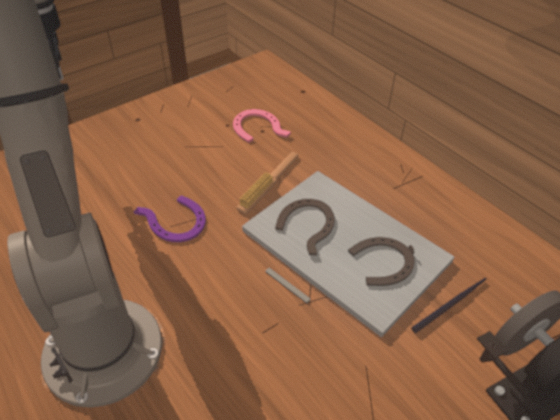

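The top picture shows four candidates:
- Pink shoe (155,155) and purple shoe (218,298): look-alikes on the bench, to be left alone.
- Right-hand shoe (378,185): the plain shoe, with a toe clip.
- Dark shoe (303,205) on the plate: fits, because its right heel at about (333,227) is longer and turned out.

I'll confirm this in a crop.

```bash
python3 - <<'E'
from h import *
np.set_printoptions(precision=4,suppress=True)
p,d=bot.read_camera("top")
c=p[165:265,250:390];cv2.imwrite("pics/crop.png",cv2.resize(c,None,fx=5.5,fy=5.5,interpolation=cv2.INTER_CUBIC))
for b in bot.trace("shoe","top"):
    print(b["score"],b["at"],b["mask"].sum())
    if abs(b["at"][0]-303)<25:
        ys,xs=np.nonzero(b["mask"]);
        P=np.array([onz("top",(x,y),.031) for x,y in zip(xs,ys)])
        print("x",P[:,0].min(),P[:,0].max(),"y",P[:,1].min(),P[:,1].max())
for px in [(333,228),(329,222),(336,229),(292,231)]: print(px,onz("top",px,.0335),w("top",px,d))
# shoe part in side
for n in("trailer","short_heel"):
  for cam in("top","side"):
    if cam=="side": bot.read_camera("side")
    print(n,cam,[(round(b["score"],2),b["at"]) for b in bot.boxes_of(n,cam)[:4]])
E
```

```text
0.88 [150.3, 138.4] 1068
0.85 [226.3, 309.7] 1101
0.68 [295.1, 187.8] 1032
x 0.46845770758705446 0.6126993980503155 y -0.08399344881747901 0.0758698907982633
(333, 228) [ 0.4835 -0.0734  0.0335] [ 0.4837 -0.0735  0.0321]
(329, 222) [ 0.499  -0.063   0.0335] [ 0.4979 -0.0624  0.0403]
(336, 229) [ 0.481  -0.0811  0.0335] [ 0.4828 -0.0824  0.0214]
(292, 231) [0.4735 0.0324 0.0335] [0.4733 0.0324 0.0345]
trailer top []
trailer side []
short_heel top []
short_heel side []
```

View pics/crop.png

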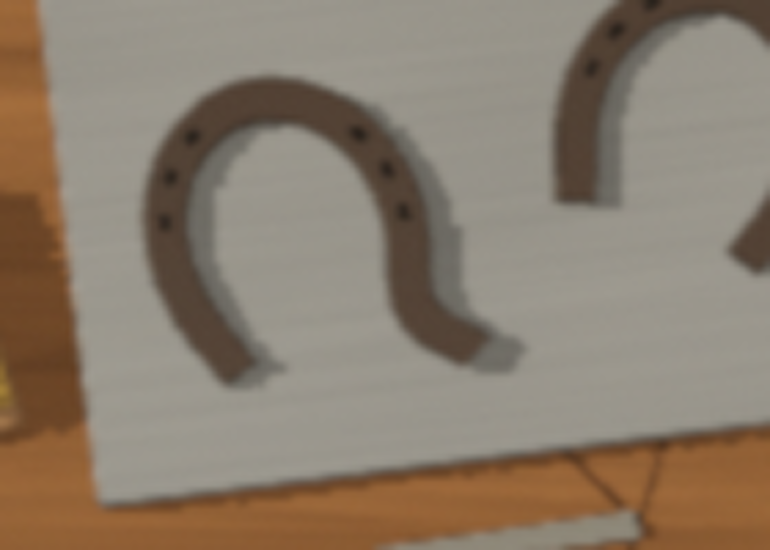

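The crop confirms it: the left shoe's right heel is turned out and casts a gap shadow, its end at about (336,228) and the middle of its last 40 mm at about (330,224). The straight heel at about (293,232) is the short one. I'll go above the trailer with the jaws shut.

```bash
R='x'; python3 -m pendant '[[0,-0.0256,-0.0297,0,0],[0,-0.0256,-0.0297,0,0],[0,-0.0256,-0.0297,0,0],[0,-0.0256,-0.0297,0,0],[0,-0.0256,-0.0297,0,0],[0,-0.0256,-0.0297,0,0],[0,-0.0256,-0.0297,0,0],[0,-0.0256,-0.0297,0,0],[0,-0.0256,-0.0297,0,0],[0,-0.0256,-0.0297,0,0],[0,-0.0256,-0.0297,0,0],[0,-0.0256,-0.0297,0,0]]' 20
python3 -m pendant '[[0,-0.0256,-0.0297,0,0],[0,-0.0256,-0.0297,0,0],[0,-0.0256,-0.0297,0,0],[0,-0.0256,-0.0297,0,0],[0,-0.0256,-0.0297,0,0],[0,-0.0256,-0.0297,0,0],[0,-0.0256,-0.0297,0,0],[0,0,0,0.03,5],[0,0,0,0.03,5],[0,0,0,0.03,5],[0,0,0,0.02,0],[0,0,0,0,0]]'
python3 - <<'E'
from h import *
from scipy.spatial.transform import Rotation as Ro
np.set_printoptions(precision=4,suppress=True)
o=bot.get_obs();q=o['tool_rot'];M=Ro.from_quat([*q[1:],q[0]]).as_matrix()
print(o['t'],o['eef_pos'],M,o['contact_force'],o['gripper_width'])
for px in [(329.6,223.7),(335.9,227.7)]:
  P=onz("top",px,.0335);print(P,M.T@(P-(o['eef_pos']+.173*M[:,2])))
E
```

```text
t: 2.0
eef_pos: [0.3988, 0.1905, 0.4051]
tool_rot: [0.0, 0.176, 0.984, 0.0]
contact_force: [1.5, 0.2, -0.1]
gripper_width: -0.001
grasp_force: 0.0
t: 3.0
eef_pos: [0.493, -0.0643, 0.2913]
tool_rot: [-0.003, 0.303, 0.953, -0.001]
contact_force: [0.1, -0.0, -1.2]
gripper_width: -0.003
grasp_force: 0.0
3.0 [ 0.493  -0.0643  0.2913] [[-0.8165  0.5773 -0.0068]
 [ 0.5774  0.8165 -0.0007]
 [ 0.0052 -0.0046 -1.    ]] [ 0.0602 -0.0492 -1.203 ] -0.002572966858097185
[ 0.4945 -0.0646  0.0335] [-0.0027  0.0019  0.0848]
[ 0.4844 -0.0809  0.0335] [-0.0038 -0.0173  0.0849]
```

```bash
python3 -m pendant '[[0,-0.003,-0.002,0.02,0],[0,0,0,0.02,0],[0,0,0,0.015,0],[0,0,0,0.01,0],[0,0,0,0,0],[0,0,0,0,0]]'
python3 - <<'E'
from h import *
ps=[]
for cam in("side","top"):
    p,d=bot.read_camera(cam)
    c=p[185:285,240:350] if cam=="side" else p[165:265,270:380]
    ps.append(cv2.resize(c,None,fx=3.5,fy=3.5,interpolation=cv2.INTER_CUBIC))
cv2.imwrite("pics/close.png",np.hstack(ps))
E
```

```text
t: 3.5
eef_pos: [0.4963, -0.0681, 0.2304]
tool_rot: [0.0, 0.303, 0.953, 0.0]
contact_force: [-0.0, 0.0, -0.3]
gripper_width: 0.001
grasp_force: 0.0
```

View pics/close.png

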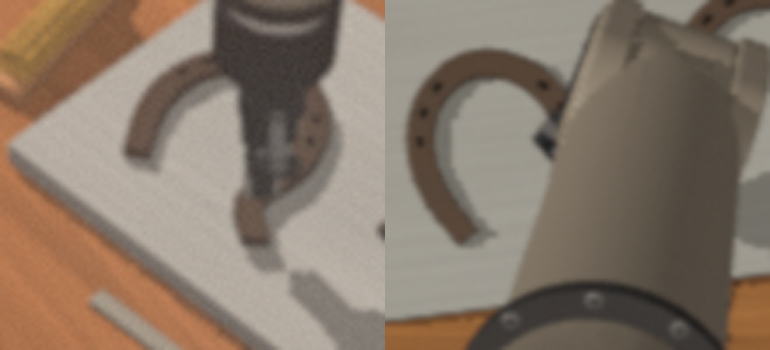

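```bash
python3 - <<'E'
from h import *
m=bot.camera_model("side");K=np.array(m["intrinsics"]);R=np.array(m["R"]);t=np.array(m["t"]).ravel()
e=bot.get_obs()['eef_pos'];print(e)
for X in ([e[0],e[1],.0335],[e[0],e[1],e[2]-.173],[.4945,-.0646,.0335],[.4844,-.0809,.0335]):
  c=K@(R@X+t);c=c[:2]/c[2];print(c,(c-[240,185])*3.5)
print(bot.get_obs()['contact_force'])
E
```

```text
[ 0.49651387 -0.0681008   0.23089219]
[312.91560057 245.88498366] [255.20460199 213.09744282]
[313.57687585 239.0096171 ] [257.51906548 189.03365986]
[311.26826579 245.36109302] [249.43893025 211.26382557]
[312.51650203 251.79169643] [253.80775712 233.77093749]
[-0.30670394  0.79269731 -0.07028898]
```

Side view: the tips, dropped straight down, land on the trailer but a few mm to its inner side. I'll shift about 4 mm outward in each axis and go down slowly.

```bash
python3 -m pendant '[[0,0.002,-0.002,0.006,0],[0,0.002,-0.002,0.006,0],[0,0,0,0.003,0],[0,0,0,0.0008,0],[0,0,0,0.0008,0],[0,0,0,0.0008,0],[0,0,0,0.0008,0],[0,0,0,0.0008,0],[0,0,0,0.0008,0]]'; python3 -m pendant '[[0,0,0,0.0008,0],[0,0,0,0.0008,0],[0,0,0,0.0008,0]]'
```

```text
t: 4.35
eef_pos: [0.4904, -0.069, 0.2099]
tool_rot: [0.0, 0.303, 0.953, 0.0]
contact_force: [0.1, -0.9, -0.2]
gripper_width: -0.001
grasp_force: 0.0
t: 4.6
eef_pos: [0.4903, -0.069, 0.2074]
tool_rot: [-0.0, 0.303, 0.953, 0.0]
contact_force: [-0.0, -0.6, 0.5]
gripper_width: -0.002
grasp_force: 0.2
```

```bash
python3 -m pendant '[[0,0,0,0.0007,0],[0,0,0,0.0007,0],[0,0,0,0.0007,0]]'; python3 -m pendant '[[0,0,0,0.0007,0],[0,0,0,0.0007,0]]'
```

```text
t: 4.85
eef_pos: [0.4903, -0.0691, 0.2054]
tool_rot: [0.0, 0.303, 0.953, -0.0]
contact_force: [0.4, -0.3, 0.2]
gripper_width: 0.003
grasp_force: 0.3
t: 5.02
eef_pos: [0.4903, -0.069, 0.2039]
tool_rot: [0.0, 0.303, 0.953, -0.0]
contact_force: [-0.3, -0.3, 0.2]
gripper_width: -0.003
grasp_force: 0.3
```

```bash
python3 -m pendant '[[0,0,0,0.0006,0],[0,0,0,0.0006,0]]'; python3 -m pendant '[[0,0,0,0.0005,0]]';  python3 - <<'E'
from h import *
p,d=bot.read_camera("side")
cv2.imwrite("pics/press.png",cv2.resize(p[185:285,240:370],None,fx=5,fy=5,interpolation=cv2.INTER_CUBIC))
E
```

```text
t: 5.18
eef_pos: [0.4904, -0.0691, 0.2034]
tool_rot: [-0.0, 0.303, 0.953, 0.0]
contact_force: [-4.5, 0.1, 20.2]
gripper_width: -0.003
grasp_force: 10.4
t: 5.27
eef_pos: [0.4904, -0.0692, 0.2034]
tool_rot: [-0.0, 0.303, 0.953, 0.0]
contact_force: [-6.3, 1.5, 25.9]
gripper_width: 0.0
grasp_force: 13.2
```

View pics/press.png

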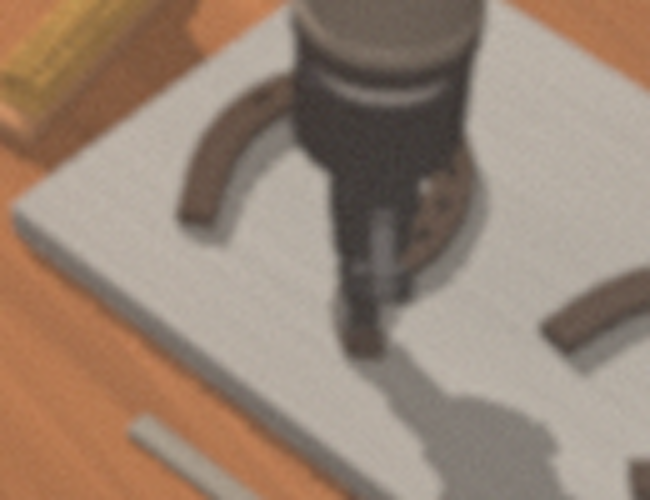

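The trailer is on its stop, with the fingertips on it near its end. 26 N is heavier than needed, so I'll ease off and hold.

```bash
python3 -m pendant '[[0,0,0,-0.0006,0],[0,0,0,-0.0006,0],[0,0,0,0,0]]'
```

```text
t: 5.57
eef_pos: [0.4904, -0.069, 0.2036]
tool_rot: [0.0, 0.303, 0.953, 0.0]
contact_force: [-0.1, -1.3, 1.6]
gripper_width: -0.004
grasp_force: 0.9
```

```bash
python3 -m pendant '[[0,0,0,0.0004,0],[0,0,0,0,0]]'
```

```text
t: 5.73
eef_pos: [0.4904, -0.0691, 0.2035]
tool_rot: [-0.0, 0.303, 0.953, 0.0]
contact_force: [-2.2, 0.5, 9.2]
gripper_width: -0.003
grasp_force: 4.9
```

Now at about 9 N. I'll hold it for a second.

```bash
python3 -m pendant '[[0,0,0,0,0],[0,0,0,0,0],[0,0,0,0,0],[0,0,0,0,0],[0,0,0,0,0],[0,0,0,0,0],[0,0,0,0,0],[0,0,0,0,0],[0,0,0,0,0],[0,0,0,0,0],[0,0,0,0,0],[0,0,0,0,0]]'
```

```text
t: 6.73
eef_pos: [0.4904, -0.0691, 0.2035]
tool_rot: [-0.0, 0.303, 0.953, 0.0]
contact_force: [-1.9, -0.2, 10.4]
gripper_width: 0.0
grasp_force: 4.9
```

```bash
python3 -m pendant '[[0,0,0,-0.0008,0],[0,0,0,-0.0008,0],[0,0,0,-0.0008,0],[0,0,0,-0.0008,0],[0,0,0,-0.0008,0],[0,0,0,-0.0008,0],[0,0,0,-0.0008,0],[0,0,0,-0.001,0],[0,0,0,-0.002,0],[0,0,0,-0.005,0],[0,0,0,-0.015,0],[0,0,0,-0.03,0]]'
python3 -m pendant '[[0,0,0,-0.035,0],[0,0,0,-0.035,0],[0,0,0,-0.035,0],[0,0,0,-0.03,0],[0,0.015,0.03,0,0],[0,0.015,0.03,0,0],[0,0.015,0.03,0,0],[0,0.015,0.03,0,0],[0,0.015,0.03,0,0],[0,0.015,0.03,0,0],[0,0.01,0.02,0,0],[0,0,0,0,0]]'
python3 - <<'E'
from h import *
p,d=bot.read_camera("top");cv2.imwrite("pics/end.png",cv2.resize(p[165:265,250:390],None,fx=5.5,fy=5.5,interpolation=cv2.INTER_CUBIC))
o=bot.get_obs();print(o['t'],o['contact_force'])
E
```

```text
t: 7.73
eef_pos: [0.4891, -0.0688, 0.2604]
tool_rot: [-0.003, 0.303, 0.953, -0.001]
contact_force: [0.5, -1.2, 0.4]
gripper_width: 0.001
grasp_force: 0.0
t: 8.73
eef_pos: [0.524, 0.158, 0.3968]
tool_rot: [-0.0, 0.299, 0.954, 0.001]
contact_force: [1.0, 0.6, 0.5]
gripper_width: -0.001
grasp_force: 0.0
8.7833 [ 0.22421725  0.0447071  -0.13978798]
```

View pics/end.png

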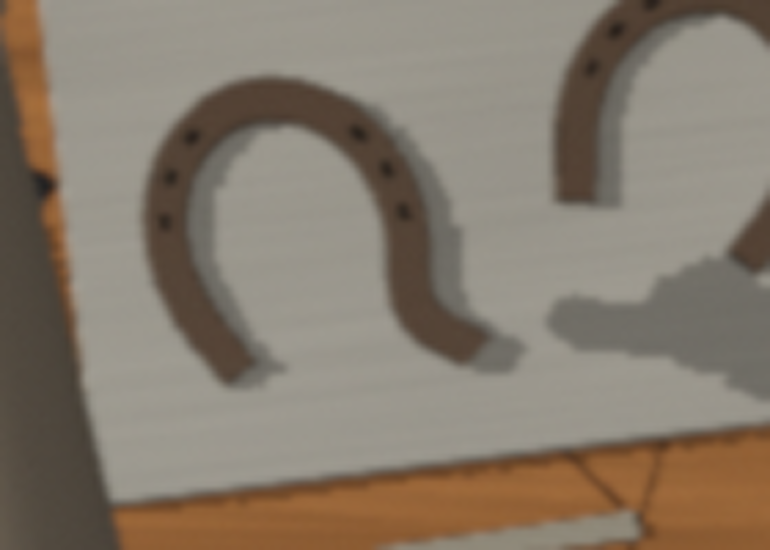

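The shoe lies where it was: the trailer end is still at crop (475,347), its gap shadow is back, and the hand is well clear.

```bash
python3 -c "
from station import bot
print(bot.hand_in())"
```

```text
the job is handed in; nothing more can be done
None
```

The trailer was pressed down onto the plate, held for about a second at roughly 10 N after a brief 26 N peak at touchdown (above the suggested 3 to 15 N), and let rock back up; the shoe did not shift, the hand is well clear, and the job is handed in.

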